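# Open the touch-latch bottle warmer and load the small bottle

### The job

Put the small glass reagent bottle that stands on the bench into the bottle warmer. The warmer's cover has a push-to-open catch: press the front of its top down until it gives, let it spring ajar, then swing the cover up and right back so that it stays open. Stand the bottle upright on the floor of the empty bay beside the bottle that is already in there, upsetting nothing, and leave the cover open: I still have to put the temperature probe in.

Things in the scene. Friction and masses are not known exactly. Their poses are not given: they have to be found in the camera images.
- warmer: Bottle warmer: white bench instrument, fixed, 180 x 240 x 186 mm (x, y, z). Origin: centre of its underside, on the bench; x points from its front (control panel) to its back, y left, z up. Lower part 120 mm high: chamber x -55..+75, y -100..+100 mm, floor at 22 mm, split by a 25 mm high divider along x at y = 0 into two bays. A bottle stands in the left bay (+y); the right one (-y) is empty.
- cover (a joint): Hinged cover, a hollow hood 57 mm high, 0.3 kg: 0 = shut and caught, + = opening upward about its back edge, 1.65 rad = fully open. Pressed down it goes to -0.05 (8 mm at its front, 5 to 7 N); pressed below -0.035 and let go, it pops to 0.21 rad. Pressed home again it catches again; the catch resists pulling. Raised past 1.3 rad it falls open and stays; let go lower it sinks to 0.21 rad.
- cover_press (a point): Centre of the ribbed press mark on top of the cover, 17 mm behind its front edge: press straight down here. 186 mm above the bench when shut. Moves with the cover.
- cover_tab (a point): Centre of the grey finger tab in the middle of the cover's lower front edge: a flat tongue 44 mm wide (warmer's y), 9 mm thick, standing 26 mm out from the cover's front face; this point is 14 mm out from that face. 134 mm above the bench when shut, 194 mm from the hinge axis. It can be pinched by its two sides or lifted from below. Moves with the cover.
- cover_hinge (a point): Middle of the hinge axis (along the warmer's y axis), 129 mm above the bench at the back edge of the warmer, 90 mm behind its origin.
- bay_free (a point): Centre of the floor of the empty right bay, 98 mm wide (warmer's y) by 130 mm (warmer's x); 22 mm above the bench.
- small_bottle_mid (a point): The small reagent bottle on the bench, clear glass, upright, 0.2 to 0.45 kg, 149 mm high; this point is on its axis, half-way up (74.5 mm). Body of 60 mm diameter up to a rounded shoulder that ends 104 mm above its underside; above it neck and capped stopper up to 46 mm across, best grasped here.
- warm_bottle_mid (a point): The bottle already in the left bay of the warmer, of the same kind and size as the small bottle; the point half-way up its axis. It must stay standing in its bay.
- dropper_mid (a point): Bystander: white plastic dropper bottle with a spout, 70 mm diameter, 192 mm high; centre, half-way up. Leave alone.
- beaker_mid (a point): Bystander: empty glass beaker, 71 mm diameter, 92 mm high; centre, half-way up. Leave alone.
- big_bottle_mid (a point): Bystander: large reagent bottle, the same shape as the small one, but 82 mm diameter and 179 mm high; centre, half-way up. Leave alone.
Not all that is in view belongs to the job. What is shaped like the part that bears small_bottle_mid but orange is not meant.

How it is judged:
On the way, in this order (a step that is already met when the one before it is completed fails the run):
1. the cover has been pressed down past its shut position (value of joint cover below -0.02 rad).
2. the catch has let go and the cover has sprung ajar (value of joint cover above 0.12 rad), for 0.2 s.
3. the cover has been swung right back (value of joint cover above 1.45 rad), for 0.3 s.
At the end, for the whole second after the job is handed in: The cover stands fully open (over 1.45 rad); the small bottle stands upright (within 0.1 rad) on the floor of the right, empty bay (its centre inside the bay and within 10 mm of its standing height); the other bottle still stands upright in the left bay, within 40 mm of where it was (value of joint cover above 1.45 rad and x of small_bottle_mid in the frame of warmer between -0.032 and 0.052 m and y of small_bottle_mid in the frame of warmer between -0.077 and -0.025 m and z of small_bottle_mid in the frame of warmer between 0.086 and 0.106 m and angle between each of small_bottle_mid, warm_bottle_mid's own z axis and vertical below 0.1 rad and distance of warm_bottle_mid from where it was at the start of the episode below 0.04 m); the robot touches nothing.
It fails at once if the bottle already in the warmer is tipped (angle between warm_bottle_mid's own z axis and vertical above 0.5 rad).
It fails at once if the small bottle is tipped over (angle between small_bottle_mid's own z axis and vertical above 0.9 rad).
It fails at once if a bystander (dropper bottle, beaker or large bottle) is pushed 40 mm or knocked over (distance of any of dropper_mid, beaker_mid, big_bottle_mid from where it was at the start of the episode above 0.04 m).
It also fails if it takes over 58 s, if anything falls off the work surface, if the arm or the gripper's body presses on something with over 40 N, if the wrist force passes 120 N, or if a joint passes its speed limit or range.

### The arm

A 6-joint arm with a two-finger parallel gripper is mounted at the origin on a cart in front of the work surface, level with it; the furniture and walls round the work are solid. World frame = base frame: x ahead of the robot, y to its left, z up, the work surface at z = 0. Lengths are in m, angles in rad, forces in N, time in s.
With the tool pointing down it reaches from about 0.4 to 0.825 m from the base axis. Payload 7 kg.
Tool frame: the origin (TCP) lies on the centre line of the jaws, within the pads' length; the fingertips stand tip_reach ahead of it and the grasp point (between the pads) is the TCP (tip_reach is the distance from the TCP to the fingertips, in m); z points along the fingers, y is the line along which they close (so a half turn about z gives the same grasp; the last joint's range is limited). The gripper opens to 88 mm and grips with 3 to 60 N. Pads are 19 mm wide; open, the fingers measure 130 mm over their backs; the gripper's body (78 mm by 193 mm) begins 47 mm behind the grasp point.
Start: joints at [-0.84, 0.359, 0.012, 0, -1.224, -0.288], TCP at [0.289, -0.61, 0.246] pointing down, gripper open.
Joint ranges: [-3.07, 3.07], [-1.43, 2.12], [-1.02, 1.25], [-3.03, 1.67], [-3.05, -0], [-3.03, 3.03]. Speed limits (rad/s): [2.39, 2.39, 3.01, 3.14, 3.14, 3.14].

### API

Orientations are given as [roll, pitch, yaw] about the fixed x, y, z axes, in that order (R = Rz(yaw) Ry(pitch) Rx(roll)).
In Python, from station import get_state, grab_frame, calibration, job_done, find_in, mark_of, tip_reach gives the robot as it stands.
- The arm moves only by the shell command python3 -m handwheel 'ROWS' [OPENING] [FORCE]. ROWS is JSON, a list of rows, each an object with "delta_pos": the shift along the world's x, y, z in units of 30 mm (1.0 is 30 mm), a list of three; "dr": the turn, a rotation vector about the world's x, y, z in degrees, a list of three. In form: [{"delta_pos": [tx, ty, tz], "dr": [rx, ry, rz]}, ...]. A call has 1 to 10 rows; each row shifts and turns the commanded pose from where the row before left it; what a row does not reach is not made up. A row lasts 1/10 s, in which the tool goes at most 50 mm and 8.59 degrees, less where a joint would pass 70% of its speed; a pose out of reach is approached as far as the arm can. A call is refused whole if a number of a shift passes 1 or a number of a turn 8.59, either way. A call with a gripper value outside its range is refused whole. OPENING is the closure, from -1 (fully open) to 1 (shut), set as the call begins (- or left out, the last holds). The fingers move at their own pace and stop on an object; FORCE is the grip in N (left out, the last holds). Time passes only in rows, so rows that do not move let the fingers close. It gives the time, the measured TCP pose, the force, the opening and the grip force at its end, in the units of the state.
- get_state(): the state, without advancing time (a new reading comes with each control period).
- grab_frame(name): name is "side" or "top"; returns the picture (384x512x3 uint8, red, green, blue); there is no depth.
- calibration(name): a dict with "fx", "fy", "cx", "cy" (pixels), "k1" (the pictures are not rectified: a ray, as slopes to the right and down, at radius r is drawn at 1 + k1 r^2 times it, then the intrinsics apply), "extrinsics" (4x4, takes a point from world to camera coordinates). Camera axes: x right, y down, z forward; pixel columns grow to the right and rows downward; lengths in m; the calibration is good to about 2 mm. A picture is of the moment at which its call begins. calibration takes no time and is no camera call.
- job_done(): hands the job in; it is judged then, once.
Trained networks look in the newest picture that a camera, given by its name, has taken for a name from the list of things; names that differ only in an ending like _2 or _b are one class to them, and where a whole thing is asked for, a point or a joint stands for the part that bears it (a point fixed in the world has none). Each returns a list of dicts, best first, with "conf" (0 to 1); they miss things now and then, are a little off and sometimes report something else, mostly with a low value. They report only what shows in the picture. A call takes as long as a camera call. They do not tell look-alikes from the thing itself.
- find_in(camera, query): "location" ([column, row] in pixels, amid what is visible of it).
- mark_of(camera, query): "location" ([column, row] in pixels: a listed point, or the origin of a listed thing).
The state is a dict: "t": time; "q": joint angles; "qd": joint speeds; "joint_efforts": joint torques, N m; "eef_pos": TCP position; "ee_rot": TCP orientation; "force": force on the tool from outside, world axes, zero at the start; "moment": the same for the moment, N m; "width": finger opening in m; "gripper_force": force on a finger pad.
Only numpy, scipy, OpenCV 4.12 (cv2) and the standard library are available. Lean on these libraries where they do the work, as an engineer would, in place of code of your own. Each camera call takes 0.05 s, during which the arm holds its last target. There are 200 camera calls.

## Working session

There is one attempt and no reset: what is moved stays moved. The work goes in short steps, Python scripts to look and compute and a shell command to move; the robot and the scene stay as the last step left them, time stands still between calls to the robot, and variables do not carry over. Pictures are saved under pics/ and viewed, at most 10 in all, crops included, and the job is handed in when it is done.

```bash
ls; mkdir -p pics
cat > h.py <<'E'
import numpy as np, cv2
from station import *
def ray(cam,px):
    c=calibration(cam);E=np.array(c["extrinsics"])
    d=np.array([(px[0]-c["cx"])/c["fx"],(px[1]-c["cy"])/c["fy"]]);u=d.copy()
    for _ in range(30): u=d/(1+c["k1"]*(u@u))
    R=E[:3,:3];o=-R.T@E[:3,3];v=R.T@np.array([u[0],u[1],1]);return o,v/np.linalg.norm(v)
def atz(cam,px,z):
    o,v=ray(cam,px);return o+v*(z-o[2])/v[2]
def tri(p1,p2):
    (o,v),(a,b)=ray("side",p1),ray("top",p2)
    s=np.linalg.lstsq(np.c_[v,-b],a-o,rcond=None)[0]
    P,Q=o+v*s[0],a+b*s[1];return (P+Q)/2,np.linalg.norm(P-Q)
def proj(cam,P):
    c=calibration(cam);E=np.array(c["extrinsics"]);p=E[:3,:3]@np.array(P)+E[:3,3];u=p[:2]/p[2];u=u*(1+c["k1"]*(u@u))
    return np.array([u[0]*c["fx"]+c["cx"],u[1]*c["fy"]+c["cy"]])
E
python3 - <<'E'
from h import *
np.set_printoptions(precision=3,suppress=True)
print(tip_reach() if callable(tip_reach) else tip_reach)
ims=[grab_frame(c) for c in("side","top")]
cv2.imwrite("pics/a.png",cv2.resize(np.hstack(ims)[:,:,::-1],(1024,384))[:, :])
cv2.imwrite("pics/s.png",cv2.resize(ims[0][:,:,::-1],(800,600)));cv2.imwrite("pics/t.png",cv2.resize(ims[1][:,:,::-1],(800,600)))
for n in "warmer cover_press cover_tab cover_hinge bay_free small_bottle_mid warm_bottle_mid dropper_mid beaker_mid big_bottle_mid".split():
    r=[mark_of(c,n) for c in("side","top")]
    for c,q in zip("st",r): print(n,c,[(np.round(x["location"]),round(x["conf"],2)) for x in q[:3]])
    if r[0] and r[1]: print("   ",*tri(r[0][0]["location"],r[1][0]["location"]))
s=get_state();print(s["t"],s["eef_pos"],s["ee_rot"],s["width"])
for c in("side","top"): print(ray(c,[256,192]))
E
```

```text
pics
0.019
warmer s [(array([222., 185.]), 0.89)]
warmer t [(array([315., 187.]), 0.6)]
    [ 0.547 -0.09   0.012] 0.0032618344529010256
cover_press s [(array([241., 140.]), 0.62)]
cover_press t [(array([326., 185.]), 0.9)]
    [ 0.473 -0.092  0.187] 0.008034156452615725
cover_tab s [(array([244., 151.]), 0.81), (array([234., 248.]), 0.39)]
cover_tab t [(array([322., 202.]), 0.78)]
    [ 0.456 -0.095  0.132] 0.01380527181963424
cover_hinge s [(array([191., 159.]), 0.68)]
cover_hinge t []
bay_free s []
bay_free t []
small_bottle_mid s [(array([344., 261.]), 0.83), (array([212., 219.]), 0.74), (array([234., 249.]), 0.73)]
small_bottle_mid t [(array([244., 161.]), 0.85), (array([158., 161.]), 0.65), (array([216., 170.]), 0.58)]
    [0.437 0.274 0.183] 0.3377194744238823
warm_bottle_mid s []
warm_bottle_mid t []
dropper_mid s [(array([295., 264.]), 0.63)]
dropper_mid t []
beaker_mid s [(array([280., 221.]), 0.8)]
beaker_mid t [(array([234., 218.]), 0.57)]
    [0.42  0.17  0.054] 0.002106436080590707
big_bottle_mid s [(array([244., 302.]), 0.83)]
big_bottle_mid t [(array([158., 162.]), 0.64)]
    [0.592 0.42  0.089] 0.0022727125192740032
1.1 [ 0.289 -0.61   0.246] [-3.142  0.    -2.699] 0.08740459161081388
(array([0.675, 0.844, 0.822]), array([-0.194, -0.716, -0.671]))
(array([0.012, 0.096, 1.209]), array([ 0.395,  0.006, -0.919]))
```

View pics/s.png

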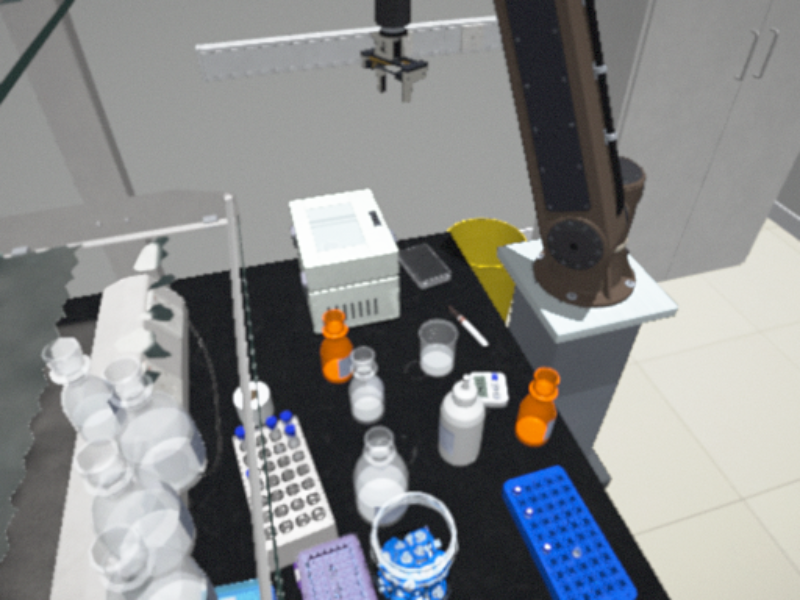

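View pics/t.png

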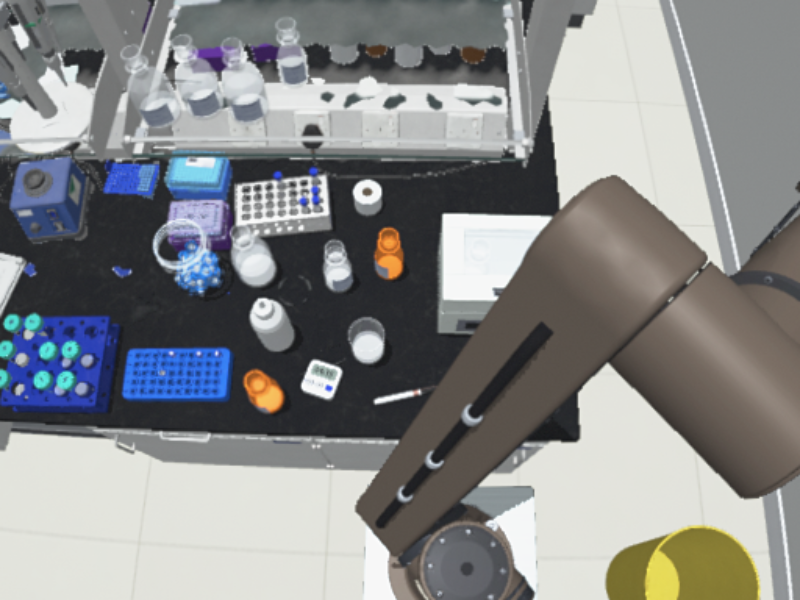

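Run:
```python
from h import *
np.set_printoptions(precision=3,suppress=True)
S=[[344,261],[212,219],[234,249]];T=[[244,161],[158,161],[216,170]]
for s in S:
  print("s",s,atz("side",s,.0745))
  for t in T: print(s,t,*tri(s,t))
for t in T: print("t",t,atz("top",t,.0745))
```

```text
s [344, 261] [0.313 0.368 0.075]
[344, 261] [244, 161] [0.437 0.275 0.184] 0.3384500652374444
[344, 261] [158, 161] [0.449 0.425 0.261] 0.15184820838907187
[344, 261] [216, 170] [0.43  0.318 0.181] 0.259910420565652
s [212, 219] [0.615 0.123 0.075]
[212, 219] [244, 161] [0.61  0.141 0.086] 0.01576974183610384
[212, 219] [158, 161] [0.574 0.351 0.261] 0.13445570390070827
[212, 219] [216, 170] [0.586 0.211 0.132] 0.08258435771296764
s [234, 249] [0.578 0.249 0.075]
[234, 249] [244, 161] [0.599 0.17  0.02 ] 0.08174953638272077
[234, 249] [158, 161] [0.568 0.375 0.203] 0.06722054009568981
[234, 249] [216, 170] [0.578 0.237 0.061] 0.00460821982880844
t [244, 161] [0.608 0.145 0.075]
t [158, 161] [0.602 0.427 0.075]
t [216, 170] [0.573 0.234 0.075]
```

Run:
```python
from h import *
np.set_printoptions(precision=3,suppress=True)
im=cv2.imread("pics/s.png")
k=1.5625
I=cv2.cvtColor(grab_frame("side"),cv2.COLOR_RGB2BGR); J=cv2.cvtColor(grab_frame("top"),cv2.COLOR_RGB2BGR)
cv2.imwrite("pics/c.png",np.hstack([cv2.resize(I[110:215,175:270],None,fx=4,fy=4,interpolation=2),cv2.resize(J[125:225,270:365],None,fx=4,fy=4.2,interpolation=2)]))
for p in [(290,203),(371,190),(397,248),(303,267)]: print(atz("side",np.array(p)/k,.186))
print("hinge",atz("side",[191,159],.129),"tab",atz("side",[244,151],.134),atz("top",[322,202],.134),"press",atz("side",[241,140],.186),atz("top",[326,185],.186))
print("dropper",atz("side",[295,264],.096))
for w in [(.457,-.21,.186),(.457,.03,.186),(.637,.03,.186),(.637,-.21,.186),(.457,.03,0)]: print(w,proj("side",w),proj("top",w))
```

```text
[ 0.635 -0.202  0.186]
[ 0.455 -0.203  0.186]
[0.457 0.02  0.186]
[0.639 0.027 0.186]
hinge [ 0.636 -0.112  0.129] tab [ 0.46  -0.098  0.134] [ 0.447 -0.091  0.134] press [ 0.47  -0.089  0.186] [ 0.478 -0.096  0.186]
dropper [0.445 0.355 0.096]
(0.457, -0.21, 0.186) [236.341 120.71 ] [366.263 192.649]
(0.457, 0.03, 0.186) [254.871 160.635] [281.973 190.792]
(0.637, 0.03, 0.186) [194.874 171.42 ] [281.686 135.908]
(0.637, -0.21, 0.186) [184.629 128.818] [360.85  137.945]
(0.457, 0.03, 0) [255.604 205.288] [278.337 213.521]
```

View pics/c.png

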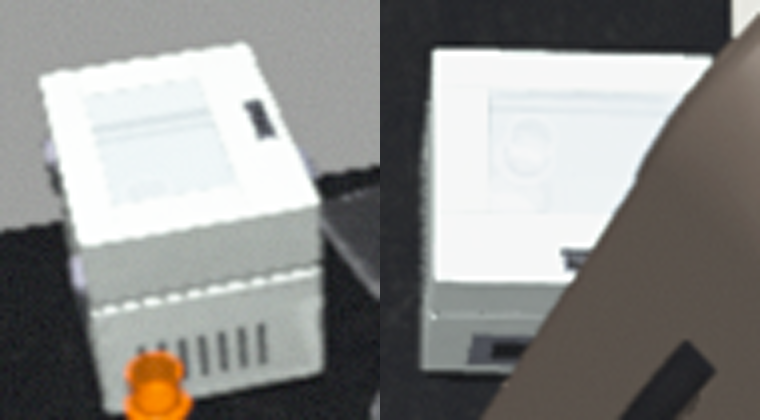

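```bash
R='{"delta_pos":[0.34,0.96,0],"dr":[0,0,-1.41]}'; echo; python3 -m handwheel '[{"delta_pos":[0.34,0.96,0],"dr":[0,0,-1.41]},{"delta_pos":[0.34,0.96,0],"dr":[0,0,-1.41]},{"delta_pos":[0.34,0.96,0],"dr":[0,0,-1.41]},{"delta_pos":[0.34,0.96,0],"dr":[0,0,-1.41]},{"delta_pos":[0.34,0.96,0],"dr":[0,0,-1.41]},{"delta_pos":[0.34,0.96,0],"dr":[0,0,-1.41]},{"delta_pos":[0.34,0.96,0],"dr":[0,0,-1.41]},{"delta_pos":[0.34,0.96,0],"dr":[0,0,-1.41]},{"delta_pos":[0.34,0.96,0],"dr":[0,0,-1.41]}]' 1 20
python3 -m handwheel '[{"delta_pos":[0.34,0.96,0],"dr":[0,0,-1.41]},{"delta_pos":[0.34,0.96,0],"dr":[0,0,-1.41]},{"delta_pos":[0.34,0.96,0],"dr":[0,0,-1.41]},{"delta_pos":[0.34,0.96,0],"dr":[0,0,-1.41]},{"delta_pos":[0.34,0.96,0],"dr":[0,0,-1.41]},{"delta_pos":[0.34,0.96,0],"dr":[0,0,-1.41]},{"delta_pos":[0.34,0.96,0],"dr":[0,0,-1.41]},{"delta_pos":[0.34,0.96,0],"dr":[0,0,-1.41]},{"delta_pos":[0.34,0.96,0],"dr":[0,0,-1.41]},{"delta_pos":[0,0,0],"dr":[0,0,0]}]'
python3 -c "
from station import *
s=get_state();print(s['q'],s['eef_pos'],s['ee_rot'],s['t'],s['force'])"
```

```text
t: 2.1
eef_pos: [0.3813, -0.3495, 0.2458]
ee_rot: [-3.141, 0.0, -2.921]
force: [0.5, 0.2, -0.2]
width: 0.0214
gripper_force: 0.0
t: 3.1
eef_pos: [0.4739, -0.0891, 0.2458]
ee_rot: [3.141, 0.001, -3.14]
force: [0.5, 0.1, 0.5]
width: 0.0007
gripper_force: 0.0
[ 2.23183161e-01  3.58334474e-02 -3.98681308e-01 -8.75439187e-05
 -1.13528076e+00 -1.79218001e+00] [ 0.47389741 -0.08909109  0.24579592] [ 3.14129542e+00  9.58952458e-04 -3.13983021e+00] 3.1 [0.47015613 0.13481419 0.52701421]
```

```bash
python3 -m handwheel '[{"delta_pos":[0,-0.03,-0.42],"dr":[0,0,0]},{"delta_pos":[0,-0.03,-0.42],"dr":[0,0,0]},{"delta_pos":[0,0,-0.42],"dr":[0,0,0]},{"delta_pos":[0,0,-0.1],"dr":[0,0,0]},{"delta_pos":[0,0,-0.1],"dr":[0,0,0]},{"delta_pos":[0,0,-0.1],"dr":[0,0,0]},{"delta_pos":[0,0,-0.05],"dr":[0,0,0]},{"delta_pos":[0,0,0],"dr":[0,0,0]}]'
```

```text
t: 3.9
eef_pos: [0.471, -0.0944, 0.1973]
ee_rot: [-3.141, -0.003, 3.14]
force: [-8.0, 0.9, 7.9]
width: 0.0006
gripper_force: 4.3
```

```bash
python3 -m handwheel '[{"delta_pos":[0,0.03,0.7],"dr":[0,0,0]},{"delta_pos":[0,0.03,1],"dr":[0,0,0]},{"delta_pos":[0,0.03,1],"dr":[0,0,0]},{"delta_pos":[-0.5,0,0],"dr":[0,-7.5,0]},{"delta_pos":[-0.5,0,0],"dr":[0,-7.5,0]},{"delta_pos":[-0.5,0,0],"dr":[0,-7.5,0]},{"delta_pos":[-0.5,0,0],"dr":[0,-7.5,0]},{"delta_pos":[-0.5,0,0],"dr":[0,-7.5,0]},{"delta_pos":[-0.5,0,0],"dr":[0,-7.5,0]},{"delta_pos":[0,0,0],"dr":[0,0,0]}]'
python3 - <<'E'
from h import *
np.set_printoptions(precision=3,suppress=True)
s=get_state();print(s["q"],s["eef_pos"],s["ee_rot"])
I=grab_frame("side")[:,:,::-1]
for n in("cover_press","cover_tab"):
  for c in("side","top"):
    if c=="top" : J=grab_frame("top")
    print(n,c,[(x["location"],x["conf"]) for x in mark_of(c,n)[:2]])
import math
for th in(0,.21):
  def P(x,z): return (.637-x*math.cos(th)+z*math.sin(th),-.09,.129+x*math.sin(th)+z*math.cos(th))
  print(th,"press",proj("side",P(.163,.057)),"tab",proj("side",P(.194,.005)))
cv2.imwrite("pics/d.png",cv2.resize(I[20:260,120:420],None,fx=2.5,fy=2.5,interpolation=2))
E
```

```text
t: 4.9
eef_pos: [0.3968, -0.1239, 0.3121]
ee_rot: [3.096, 0.752, 3.138]
force: [-0.6, 0.0, -0.8]
width: 0.0004
gripper_force: 0.0
[ 0.306 -0.626 -1.017  0.372 -0.469 -2.134] [ 0.397 -0.124  0.312] [3.096 0.752 3.138]
cover_press side []
cover_press top [([326.3, 177.8], 0.7)]
cover_tab side [([243.1, 142.4], 0.89), ([281.1, 221.9], 0.53)]
cover_tab top [([322.7, 198.3], 0.57)]
0 press [239.784 139.983] tab [249.454 151.555]
0.21 press [234.592 132.073] tab [247.593 141.713]
```

View pics/d.png

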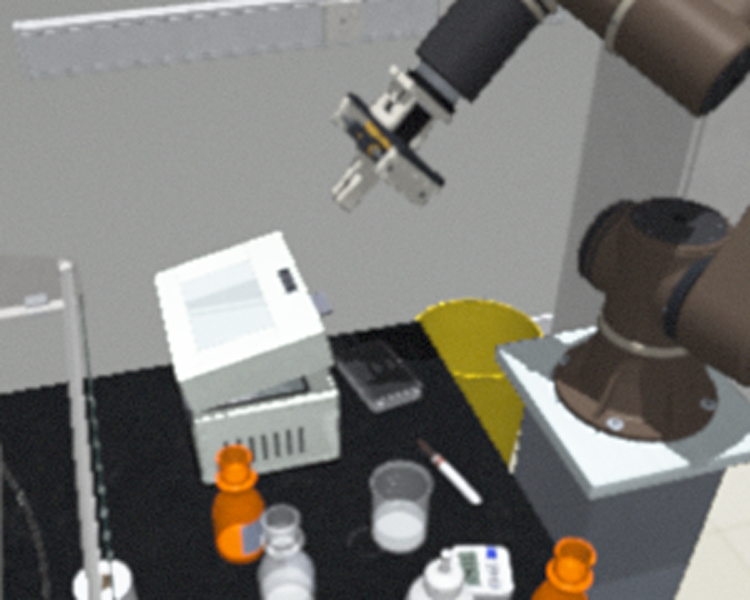

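```bash
cat > kin.py <<'E'
from h import *
from scipy.spatial.transform import Rotation as Ro
from scipy.optimize import least_squares
D=[([-.84,.359,.012,0,-1.224,-.288],[.289,-.61,.246]),([.2232,.03583,-.39868,0,-1.13528,-1.79218],[.4739,-.0891,.2458]),([.306,-.626,-1.017,.372,-.469,-2.134],[.397,-.124,.312])]
Y=lambda a:Ro.from_euler("y",a);X=lambda a:Ro.from_euler("x",a);Z=lambda a:Ro.from_euler("z",a)
def fk(p,q,sg=(1,1)):
    h,e,L1,L2,d,a3=p
    R=Z(q[0]);P=np.array([0,0,h])+R.apply([0,-e,0])
    R=R*Y(q[1]);P=P+R.apply([0,0,L1])
    R=R*Y(-q[2]);P=P+R.apply([L2,0,a3])
    R=R*X(sg[0]*q[3])*Y(-q[4]);P=P+R.apply([d,0,0])
    R=R*X(sg[1]*q[5])
    return P,R
def res(p,sg): return np.concatenate([fk(p,q,sg)[0]-x for q,x in D])
best=min((least_squares(res,[.3,.19,.6,.46,.4,0],args=((s,1),)) for s in(1,-1)),key=lambda r:r.cost)
E
python3 - <<'E'
from kin import *
np.set_printoptions(precision=4,suppress=True)
for s in(1,-1):
  r=least_squares(res,[.3,.19,.6,.46,.4,0],args=((s,1),));print(s,r.x,r.cost,np.abs(r.fun).max())
  E=Ro.from_euler("xyz",[3.096,.752,3.138]).as_matrix()[:,2]
  print(fk(r.x,D[2][0],(s,1))[1].apply([1,0,0]),E)
  for s6 in(1,-1):
    M=[fk(r.x,q,(s,s6))[1].inv()*Ro.from_euler("xyz",e) for q,e in((D[1][0],[3.1413,.001,-3.1398]),(D[2][0],[3.096,.752,3.138]),(D[0][0],[-3.1416,0,-2.699]))]
    print(s6,[m.as_rotvec() for m in M])
E
```

```text
1 [ 0.9962  0.2166  0.3886  0.783   0.1723 -0.6809] 0.004201276141438959 0.05441464951185754
[ 0.5839  0.3568 -0.7293] [ 0.6826  0.0431 -0.7296]
1 [array([1.5274, 0.9661, 1.5274]), array([1.8009, 1.2062, 1.3624]), array([-0.7751,  1.428 , -0.7753])]
-1 [array([-1.2092,  1.2093, -1.2091]), array([-1.5116,  0.4772, -1.6413]), array([-1.2089,  1.2091, -1.2091])]
-1 [0.0669 0.181  0.6582 0.3708 0.4781 0.1891] 0.0009268898544898524 0.026902844363531797
[ 0.6829  0.0434 -0.7293] [ 0.6826  0.0431 -0.7296]
1 [array([1.5274, 0.9661, 1.5274]), array([1.9744, 0.4474, 1.9751]), array([-0.7751,  1.428 , -0.7753])]
-1 [array([-1.2092,  1.2093, -1.2091]), array([-1.2094,  1.2089, -1.2103]), array([-1.2089,  1.2091, -1.2091])]
```

Run:
```python
import re
s=open("kin.py").read()
s=s[:s.index("def fk")]+'''def fk(p,q):
    h,e,L1,L2,d,w,u=p
    R=Z(q[0]);P=np.array([0,0,h])+R.apply([0,-e,0])
    R=R*Y(q[1]);P=P+R.apply([0,0,L1])
    R=R*Y(-q[2]);P=P+R.apply([L2,0,0])
    R=R*X(-q[3]);P=P+R.apply([0,-w,0])
    R=R*Y(-q[4]);P=P+R.apply([d,0,u])
    return P,R*X(-q[5])*Ro.from_rotvec([-1.2092,1.2092,-1.2092])
p0=np.array([.3,.1,.6,.46,.35,.1,0])
fit=least_squares(lambda p:np.concatenate([np.concatenate([fk(p,q)[0]-x for q,x in D]),1e-4*(p-p0)]),p0)
lo=np.array([-3.07,-1.43,-1.02,-3.03,-3.05,-3.03]);hi=np.array([3.07,2.12,1.25,1.67,0,3.03])
def ik(P,R,q0):
    f=lambda q:np.concatenate([fk(fit.x,q)[0]-P,.3*(fk(fit.x,q)[1].inv()*R).as_rotvec()])
    r=least_squares(f,np.clip(q0,lo+.01,hi-.01),bounds=(lo,hi));return r.x,np.abs(r.fun).max()
'''
open("kin.py","w").write(s)
from kin import *
np.set_printoptions(precision=3,suppress=True)
print(fit.x,np.abs(fit.fun).max())
R0=Ro.from_euler("xyz",[3.14159,0,3.14159])
for tilt in(30,40,50,60,75):
  R=Ro.from_rotvec([0,-np.radians(tilt),0])*R0
  for P in([.427,-.092,.15],[.427,-.092,.2],[.47,-.092,.28],[.55,-.092,.33],[.6,-.092,.33]):
    c=[ik(np.array(P),R,g) for g in(D[2][0],D[1][0],[.5,0,-.5,-1.5,-1,-1])]
    q,e=min(c,key=lambda a:a[1]);print(tilt,P,q,round(e,4))
```

```text
[ 0.196 -0.014  0.601  0.471  0.353  0.206 -0.006] 0.00011060607312074477
30 [0.427, -0.092, 0.15] [ 0.264 -0.201 -1.02   0.217 -0.278 -2.012] 0.0191
30 [0.427, -0.092, 0.2] [ 0.329 -0.313 -1.02   0.348 -0.402 -2.183] 0.0069
30 [0.47, -0.092, 0.28] [ 0.336 -0.317 -0.836  0.308 -0.575 -2.126] 0.0
30 [0.55, -0.092, 0.33] [ 0.269 -0.18  -0.595  0.219 -0.659 -1.979] 0.0
30 [0.6, -0.092, 0.33] [ 0.237 -0.083 -0.506  0.196 -0.646 -1.935] 0.0
40 [0.427, -0.092, 0.15] [ 0.081 -0.17  -0.891 -0.502 -0.123 -1.135] 0.0341
40 [0.427, -0.092, 0.2] [ 0.23  -0.334 -1.02   0.157 -0.233 -1.904] 0.0311
40 [0.47, -0.092, 0.28] [ 0.283 -0.386 -1.02   0.545 -0.316 -2.315] 0.0053
40 [0.55, -0.092, 0.33] [ 0.256 -0.259 -0.83   0.486 -0.356 -2.228] 0.0
40 [0.6, -0.092, 0.33] [ 0.224 -0.157 -0.749  0.464 -0.325 -2.187] 0.0
50 [0.427, -0.092, 0.15] [-0.142 -0.191 -0.802 -1.078 -0.143 -0.409] 0.0073
50 [0.427, -0.092, 0.2] [-0.149 -0.277 -0.786 -0.94  -0.228 -0.556] 0.0192
50 [0.47, -0.092, 0.28] [ 0.199 -0.4   -1.02   0.353 -0.14  -2.054] 0.029
50 [0.55, -0.092, 0.33] [ 0.05  -0.288 -1.02   0.886 -0.007 -2.489] 0.0118
50 [0.6, -0.092, 0.33] [ 0.05  -0.189 -0.937  0.854 -0.    -2.458] 0.0151
60 [0.427, -0.092, 0.15] [-0.836 -0.086 -0.835 -1.616 -0.699  0.565] 0.0
60 [0.427, -0.092, 0.2] [-0.484 -0.289 -0.769 -1.352 -0.426  0.018] 0.0
60 [0.47, -0.092, 0.28] [-0.182 -0.342 -0.696 -1.033 -0.244 -0.468] 0.0163
60 [0.55, -0.092, 0.33] [-0.03  -0.25  -0.599 -0.787 -0.157 -0.779] 0.0253
60 [0.6, -0.092, 0.33] [ 0.024 -0.16  -0.556 -0.709 -0.091 -0.877] 0.0243
75 [0.427, -0.092, 0.15] [-1.336  0.552 -1.02  -1.798 -1.305  1.57 ] 0.0022
75 [0.427, -0.092, 0.2] [-0.037 -0.453 -0.866 -1.138 -0.    -0.42 ] 0.0456
75 [0.47, -0.092, 0.28] [-0.872 -0.258 -0.767 -1.674 -0.838  0.453] 0.0
75 [0.55, -0.092, 0.33] [-0.585 -0.228 -0.599 -1.665 -0.566  0.281] 0.0
75 [0.6, -0.092, 0.33] [-0.545 -0.133 -0.54  -1.746 -0.533  0.358] 0.0
```

Run:
```python
from kin import *
np.set_printoptions(precision=3,suppress=True)
R0=Ro.from_euler("xyz",[3.14159,0,3.14159])
for t in(20,25,30):
  a=np.radians(t);R=Ro.from_rotvec([0,-a,0])*R0; g=D[2][0]
  ax=np.array([-np.sin(a),0,np.cos(a)])
  G=np.array([.439,-.091,.184])
  for P in [G+.08*ax,G]:
    q,e=ik(P,R,g);print(t,P,q,round(e,4))
  for ph in np.arange(.238,1.5,.2):
    P=np.array([.633-.1996*np.cos(ph),-.091,.137+.1996*np.sin(ph)]);q,e=ik(P,R,g);print(t,P,q,round(e,4))
```

```text
20 [ 0.412 -0.091  0.259] [ 0.368 -0.33  -0.778  0.172 -0.803 -2.038] 0.0
20 [ 0.439 -0.091  0.184] [ 0.327 -0.184 -0.883  0.212 -0.55  -2.06 ] 0.0
20 [ 0.439 -0.091  0.184] [ 0.327 -0.184 -0.882  0.212 -0.55  -2.06 ] 0.0
20 [ 0.452 -0.091  0.222] [ 0.316 -0.2   -0.785  0.174 -0.66  -2.007] 0.0
20 [ 0.473 -0.091  0.256] [ 0.298 -0.189 -0.684  0.148 -0.746 -1.961] 0.0
20 [ 0.499 -0.091  0.285] [ 0.276 -0.156 -0.583  0.129 -0.811 -1.92 ] 0.0
20 [ 0.532 -0.091  0.309] [ 0.253 -0.109 -0.484  0.113 -0.859 -1.883] 0.0
20 [ 0.568 -0.091  0.326] [ 0.232 -0.05  -0.39   0.101 -0.893 -1.852] 0.0
20 [ 0.607 -0.091  0.335] [ 0.212  0.015 -0.302  0.091 -0.915 -1.826] 0.0
25 [ 0.405 -0.091  0.257] [ 0.412 -0.408 -0.887  0.264 -0.705 -2.151] 0.0
25 [ 0.439 -0.091  0.184] [ 0.335 -0.233 -0.999  0.353 -0.413 -2.202] 0.0
25 [ 0.439 -0.091  0.184] [ 0.335 -0.233 -0.999  0.353 -0.413 -2.202] 0.0
25 [ 0.452 -0.091  0.222] [ 0.335 -0.252 -0.888  0.275 -0.537 -2.114] 0.0
25 [ 0.473 -0.091  0.256] [ 0.318 -0.24  -0.78   0.227 -0.627 -2.046] 0.0
25 [ 0.499 -0.091  0.285] [ 0.295 -0.207 -0.674  0.194 -0.693 -1
[... 203 characters left out ...]
9   0.133 -0.79  -1.869] 0.0
30 [ 0.399 -0.091  0.253] [ 0.447 -0.485 -1.007  0.39  -0.605 -2.291] 0.0
30 [ 0.439 -0.091  0.184] [ 0.301 -0.254 -1.02   0.343 -0.339 -2.161] 0.0091
30 [ 0.439 -0.091  0.184] [ 0.301 -0.254 -1.02   0.343 -0.339 -2.161] 0.0091
30 [ 0.452 -0.091  0.222] [ 0.329 -0.298 -1.008  0.434 -0.394 -2.263] 0.0
30 [ 0.473 -0.091  0.256] [ 0.328 -0.289 -0.889  0.346 -0.496 -2.164] 0.0
30 [ 0.499 -0.091  0.285] [ 0.309 -0.255 -0.777  0.288 -0.564 -2.086] 0.0
30 [ 0.532 -0.091  0.309] [ 0.284 -0.204 -0.672  0.247 -0.611 -2.022] 0.0
30 [ 0.568 -0.091  0.326] [ 0.259 -0.142 -0.574  0.216 -0.641 -1.97 ] 0.0
30 [ 0.607 -0.091  0.335] [ 0.236 -0.074 -0.486  0.193 -0.657 -1.929] 0.0
```

```bash
cat > go.py <<'E'
import sys
from kin import *
np.set_printoptions(precision=3,suppress=True)
def go(P,t):
    s=get_state();R=Ro.from_rotvec([0,-np.radians(t),0])*Ro.from_euler("xyz",[np.pi,0,np.pi])
    print("t",s["t"],"dpos/30mm",(np.array(P)-s["eef_pos"])/.03,"dr deg",np.degrees((R*Ro.from_euler("xyz",s["ee_rot"]).inv()).as_rotvec()),"pos",np.array(s["eef_pos"]),"F",np.array(s["force"]),"w",s["width"])
if __name__=="__main__": go(eval(sys.argv[1]),float(sys.argv[2]))
E
python3 go.py "[.409,-.091,.258]" 22
```

```text
t 5.25 dpos/30mm [ 0.334  1.002 -1.706] dr deg [-2.062 20.435 -1.427] pos [ 0.399 -0.121  0.309] F [ 0.108  0.583 -0.346] w 0.00032592204074190125
```

```bash
python3 -m handwheel '[{"delta_pos":[0.08,0.25,-0.1],"dr":[-0.5,5.1,-0.35]},{"delta_pos":[0.08,0.25,-0.4],"dr":[-0.5,5.1,-0.35]},{"delta_pos":[0.08,0.25,-0.6],"dr":[-0.5,5.1,-0.35]},{"delta_pos":[0.08,0.25,-0.6],"dr":[-0.5,5.1,-0.35]},{"delta_pos":[0,0,0],"dr":[0,0,0]}]' -1 15; python3 go.py "[.439,-.091,.184]" 22
```

```text
t: 5.75
eef_pos: [0.4098, -0.0899, 0.2569]
ee_rot: [-3.141, 0.379, -3.14]
force: [0.3, 0.5, 0.6]
width: 0.0347
gripper_force: 0.0
t 5.75 dpos/30mm [ 0.973 -0.037 -2.43 ] dr deg [ 0.044 -0.273 -0.057] pos [ 0.41  -0.09   0.257] F [0.34  0.469 0.561] w 0.03469054430691839
```

```bash
python3 -m handwheel '[{"delta_pos":[0,0,0],"dr":[0,0,0]},{"delta_pos":[0,0,0],"dr":[0,0,0]},{"delta_pos":[0,0,0],"dr":[0,0,0]},{"delta_pos":[0,0,0],"dr":[0,0,0]},{"delta_pos":[0.24,0,-0.61],"dr":[0,0,0]},{"delta_pos":[0.24,-0.02,-0.61],"dr":[0,0,0]},{"delta_pos":[0.24,-0.02,-0.61],"dr":[0,0,0]},{"delta_pos":[0.24,0,-0.61],"dr":[0,0,0]},{"delta_pos":[0,0,0],"dr":[0,0,0]}]'
python3 - <<'E'
from go import *
go([.439,-.091,.184],22)
I=grab_frame("side")[:,:,::-1]
cv2.imwrite("pics/e.png",cv2.resize(I[70:220,170:330],None,fx=4.5,fy=4,interpolation=2))
E
```

```text
t: 6.65
eef_pos: [0.436, -0.0933, 0.184]
ee_rot: [3.141, 0.384, 3.14]
force: [-0.6, -1.0, -0.2]
width: 0.0874
gripper_force: 0.0
t 6.65 dpos/30mm [0.101 0.077 0.001] dr deg [-0.044  0.004  0.083] pos [ 0.436 -0.093  0.184] F [-0.619 -0.988 -0.178] w 0.08740090253540504
```

View pics/e.png

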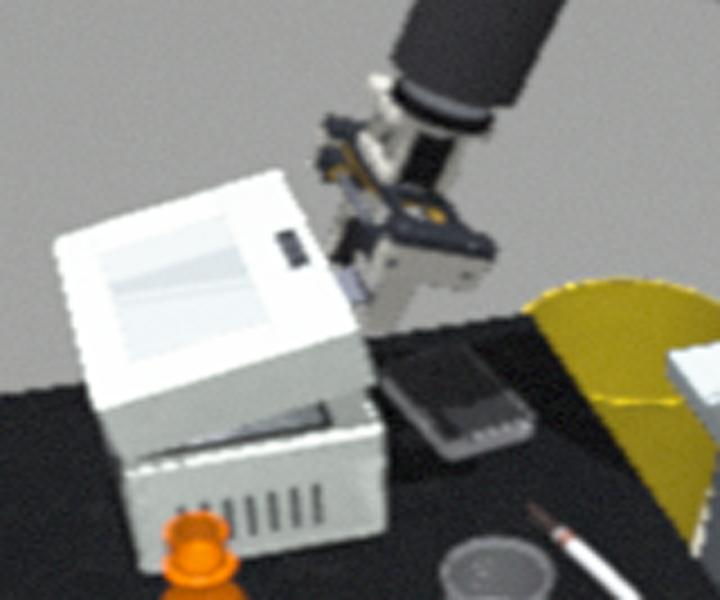

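```bash
python3 -m handwheel '[{"delta_pos":[0.12,0.05,0],"dr":[0,0,0]},{"delta_pos":[0,0,0],"dr":[0,0,0]},{"delta_pos":[0,0,0],"dr":[0,0,0]},{"delta_pos":[0,0,0],"dr":[0,0,0]},{"delta_pos":[0,0,0],"dr":[0,0,0]},{"delta_pos":[0,0,0],"dr":[0,0,0]},{"delta_pos":[0,0,0],"dr":[0,0,0]}]' 1 15; python3 -c "
import numpy as np
x=lambda p:np.array([.633-.1996*np.cos(p),.137+.1996*np.sin(p)])
ps=np.linspace(.238,1.44,13);print(np.round(np.diff([x(p) for p in ps],axis=0)/.03,2).tolist())"
```

```text
t: 7.4
eef_pos: [0.4405, -0.0928, 0.1862]
ee_rot: [-3.139, 0.386, -3.142]
force: [10.2, -22.4, -4.3]
width: 0.0435
gripper_force: 15.0
[[0.19, 0.64], [0.25, 0.62], [0.31, 0.59], [0.37, 0.55], [0.42, 0.51], [0.47, 0.47], [0.52, 0.42], [0.56, 0.37], [0.59, 0.31], [0.62, 0.25], [0.64, 0.18], [0.66, 0.12]]
```

```bash
python3 -m handwheel '[{"delta_pos":[0,-0.06,0],"dr":[0,0,0]},{"delta_pos":[0.19,-0.02,0.64],"dr":[0,0,0]},{"delta_pos":[0.25,0,0.62],"dr":[0,0,0]},{"delta_pos":[0.31,0,0.59],"dr":[0,0,0]},{"delta_pos":[0.37,0,0.55],"dr":[0,0,0]}]'
```

```text
t: 7.9
eef_pos: [0.4737, -0.0934, 0.2579]
ee_rot: [3.139, 0.386, 3.14]
force: [3.1, 1.0, -6.2]
width: 0.0439
gripper_force: 15.0
```

```bash
python3 -m handwheel '[{"delta_pos":[0.42,0,0.51],"dr":[0,0,0]},{"delta_pos":[0.47,0,0.47],"dr":[0,0,0]},{"delta_pos":[0.52,0,0.42],"dr":[0,0,0]},{"delta_pos":[0.56,0,0.37],"dr":[0,0,0]},{"delta_pos":[0.59,0,0.31],"dr":[0,0,0]},{"delta_pos":[0.62,0,0.25],"dr":[0,0,0]},{"delta_pos":[0.64,0,0.18],"dr":[0,0,0]},{"delta_pos":[0.66,0,0.12],"dr":[0,0,0]},{"delta_pos":[0,0,0],"dr":[0,0,0]}]'
```

```text
t: 8.8
eef_pos: [0.6111, -0.0938, 0.3374]
ee_rot: [3.141, 0.388, 3.141]
force: [-0.5, -0.3, 6.0]
width: 0.0439
gripper_force: 15.0
```

```bash
python3 -m handwheel '[{"delta_pos":[0.2,0,0],"dr":[0,0,0]},{"delta_pos":[0,0,0],"dr":[0,0,0]},{"delta_pos":[0,0,0],"dr":[0,0,0]},{"delta_pos":[0,0,0],"dr":[0,0,0]},{"delta_pos":[0,0,0],"dr":[0,0,0]},{"delta_pos":[-0.4,0,0.5],"dr":[0,0,0]},{"delta_pos":[-0.8,0,0.8],"dr":[0,0,0]},{"delta_pos":[-0.8,0.5,0.6],"dr":[0,5,0]},{"delta_pos":[0,1,0],"dr":[0,5,0]},{"delta_pos":[0,1,0],"dr":[0,5,0]}]' -1
python3 -m handwheel '[{"delta_pos":[0,1,0],"dr":[0,5,0]},{"delta_pos":[0,1,0],"dr":[0,2,0]},{"delta_pos":[0,1,0],"dr":[0,0,0]},{"delta_pos":[0,1,0],"dr":[0,0,0]},{"delta_pos":[0,1,0],"dr":[0,0,0]},{"delta_pos":[0,0,0],"dr":[0,0,0]}]'
python3 - <<'E'
from go import *
go([.577,.238,.33],0)
I=grab_frame("side")[:,:,::-1];J=grab_frame("top")[:,:,::-1]
for n in("small_bottle_mid","warm_bottle_mid","bay_free","cover_tab","beaker_mid","dropper_mid"):
  for c in("side","top"): print(n,c,[(np.round(x["location"],1),round(x["conf"],2),atz(c,x["location"],.0745)) for x in mark_of(c,n)[:3]])
cv2.imwrite("pics/f.png",np.hstack([cv2.resize(I[60:300,140:300],None,fx=2.5,fy=2.5),cv2.resize(J[90:270,190:380],None,fx=2.1,fy=3.3333)]))
for p in([.547,-.091,.1],[.578,.24,.0745],[.578,.24,.149]): print(p,proj("side",p),proj("top",p))
E
```

```text
t: 9.8
eef_pos: [0.5537, -0.0182, 0.3962]
ee_rot: [3.139, 0.126, 3.14]
force: [0.9, -0.3, 0.0]
width: 0.0876
gripper_force: 0.0
t: 10.4
eef_pos: [0.5545, 0.1342, 0.3931]
ee_rot: [3.14, 0.003, -3.14]
force: [0.8, -0.5, -1.0]
width: 0.0874
gripper_force: 0.0
t 10.4 dpos/30mm [ 0.751  3.459 -2.103] dr deg [-0.082  0.145 -0.078] pos [0.554 0.134 0.393] F [ 0.803 -0.53  -0.999] w 0.08742610805903574
small_bottle_mid side [(array([343.6, 261.4]), 0.84, array([0.314, 0.369, 0.075])), (array([212.8, 221.5]), 0.76, array([0.614, 0.134, 0.075])), (array([234.8, 246.8]), 0.68, array([0.574, 0.242, 0.075]))]
small_bottle_mid top [(array([169.1, 248.8]), 0.95, array([0.31 , 0.358, 0.075]))]
warm_bottle_mid side [(array([215.5, 178.3]), 0.9, array([ 0.57 , -0.057,  0.075]))]
warm_bottle_mid top [(array([303.4, 169.8]), 0.65, array([ 0.581, -0.046,  0.075])), (array([169.1, 204.9]), 0.22, array([0.45 , 0.373, 0.075]))]
bay_free side [(array([212.2, 174.3]), 0.69, array([ 0.576, -0.081,  0.075]))]
bay_free top [(array([331.1, 185.7]), 0.83, array([ 0.527, -0.133,  0.075])), (array([172.7, 204.8]), 0.66, array([0.45 , 0.361, 0.075]))]
cover_tab side [(array([175. , 110.6]), 0.61, array([ 0.652, -0.555,  0.075])), (array([221.2, 185. ]), 0.59, array([ 0.558, -0.018,  0.075]))]
cover_tab top [(array([329.2, 105.7]), 0.76, array([ 0.833, -0.144,  0.075]))]
beaker_mid side [(array([279.8, 224. ]), 0.64, array([0.431, 0.197, 0.075]))]
beaker_mid top [(array([302.7, 167.3]), 0.46, array([ 0.589, -0.044,  0.075]))]
dropper_mid side [(array([293.7, 264.6]), 0.67, array([0.442, 0.342, 0.075]))]
dropper_mid top [(array([174.4, 203. ]), 0.85, array([0.456, 0.357, 0.075]))]
[0.547, -0.091, 0.1] [219.592 164.916] [318.901 176.126]
[0.578, 0.24, 0.0745] [233.175 246.44 ] [214.211 168.665]
[0.578, 0.24, 0.149] [231.583 227.903] [211.92  157.675]
```

View pics/f.png

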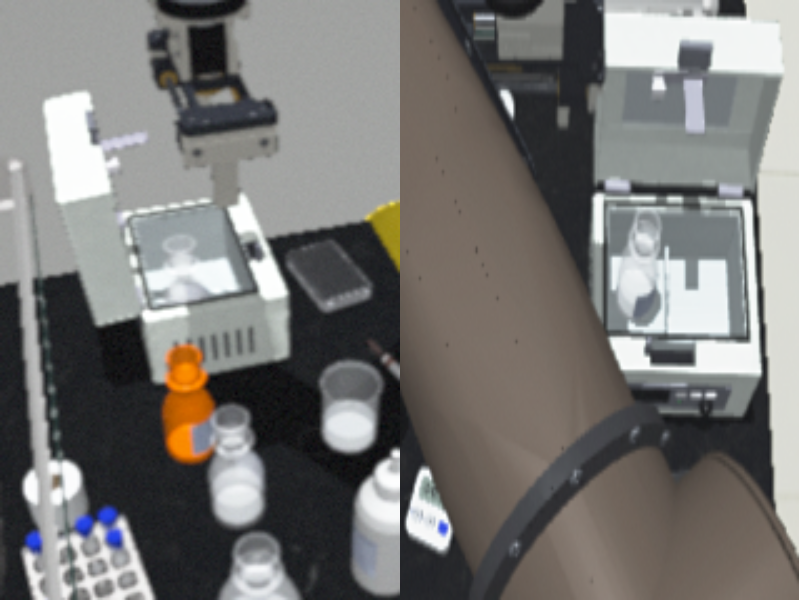

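Run:
```python
from go import *
def aty(c,p,y):
    o,v=ray(c,p);return o+v*(y-o[1])/v[1]
k=lambda x,y:(140+x/2.5,60+y/2.5)
for p in((147,137),(105,145),(112,163),(92,125),(60,100)):
  print(p,aty("side",k(*p),-.09),aty("side",k(*p),-.03))
# bottle: cap top & base in side
for p,z in(((231,410),.149),((237,512),0)): print(atz("side",k(*p),z))
for q in((215.5,178.3),): print("warm",atz("side",q,.0965))
print("warm top",atz("top",(303.4,169.8),.0965))
K=lambda x,y:(190+(x-400)/2.1,90+y/3.3333)
print("chamber TL,TR,BR,BL",[atz("top",K(*p),.12)[:2] for p in((606,205),(748,207),(746,338),(606,335))])
```

```text
(147, 137) [ 0.594 -0.09   0.298] [ 0.599 -0.03   0.332]
(105, 145) [ 0.644 -0.09   0.296] [ 0.646 -0.03   0.33 ]
(112, 163) [ 0.639 -0.09   0.271] [ 0.641 -0.03   0.306]
(92, 125) [ 0.655 -0.09   0.324] [ 0.656 -0.03   0.356]
(60, 100) [ 0.685 -0.09   0.36 ] [ 0.684 -0.03   0.39 ]
[0.573 0.227 0.149]
[0.579 0.246 0.   ]
warm [ 0.573 -0.03   0.097]
warm top [ 0.57  -0.044  0.097]
chamber TL,TR,BR,BL [array([0.621, 0.006]), array([ 0.625, -0.209]), array([ 0.489, -0.195]), array([0.487, 0.007])]
```

```bash
python3 -m handwheel '[{"delta_pos":[0.18,0.865,-0.6],"dr":[0,0,0]},{"delta_pos":[0.18,0.865,-0.6],"dr":[0,0,0]},{"delta_pos":[0.18,0.865,-0.6],"dr":[0,0,0]},{"delta_pos":[0.18,0.865,-0.6],"dr":[0,0,0]},{"delta_pos":[0,0,-0.84],"dr":[0,0,0]},{"delta_pos":[0,0,-0.84],"dr":[0,0,0]},{"delta_pos":[0,0,-0.84],"dr":[0,0,0]},{"delta_pos":[0,0,-0.84],"dr":[0,0,0]},{"delta_pos":[0,0,-0.84],"dr":[0,0,0]},{"delta_pos":[0,0,0],"dr":[0,0,0]}]'
python3 - <<'E'
from go import *
go([.576,.238,.128],0)
I=grab_frame("side")[:,:,::-1]
T=np.array(get_state()["eef_pos"])
C=cv2.resize(I[170:290,180:300],None,fx=5,fy=5,interpolation=2)
for P in(T,T-[0,0,.019],[T[0],T[1],.149],[T[0],T[1],0]):
  u=(proj("side",P)-[180,170])*5; cv2.drawMarker(C,tuple(int(i) for i in u),(0,0,255),0,12,1)
cv2.imwrite("pics/g.png",C)
print([(x["location"],x["conf"],atz("side",x["location"],.0745)) for x in mark_of("side","small_bottle_mid")])
E
```

```text
t: 12.1
eef_pos: [0.5744, 0.2342, 0.192]
ee_rot: [-3.14, -0.002, 3.14]
force: [-0.2, -0.6, 0.1]
width: 0.0878
gripper_force: 0.0
t 12.1 dpos/30mm [ 0.052  0.128 -2.133] dr deg [ 0.118 -0.131  0.102] pos [0.574 0.234 0.192] F [-0.182 -0.566  0.093] w 0.08777743528117554
[([344.1, 258.4], 0.84, array([0.309, 0.36 , 0.075])), ([234.4, 247.8], 0.63, array([0.576, 0.245, 0.075])), ([215.1, 220.4], 0.57, array([0.607, 0.131, 0.075]))]
```

View pics/g.png

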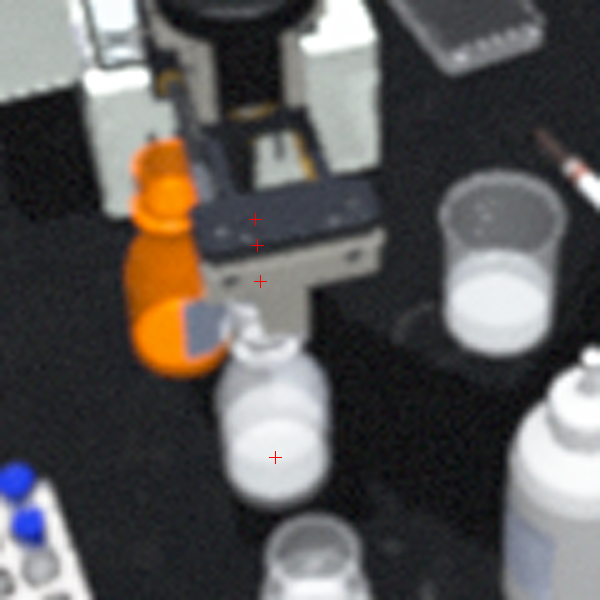

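```bash
python3 -m handwheel '[{"delta_pos":[0.05,0.23,0],"dr":[0,0,0]},{"delta_pos":[0,0,-0.53],"dr":[0,0,0]},{"delta_pos":[0,0,-0.53],"dr":[0,0,0]},{"delta_pos":[0,0,-0.53],"dr":[0,0,0]},{"delta_pos":[0,0,-0.5],"dr":[0,0,0]},{"delta_pos":[0,0,0],"dr":[0,0,0]}]'; python3 -m handwheel '[{"delta_pos":[0,0,0],"dr":[0,0,0]},{"delta_pos":[0,0,0],"dr":[0,0,0]},{"delta_pos":[0,0,0],"dr":[0,0,0]},{"delta_pos":[0,0,0],"dr":[0,0,0]},{"delta_pos":[0,0,0],"dr":[0,0,0]},{"delta_pos":[0,0,0],"dr":[0,0,0]},{"delta_pos":[0,0,0],"dr":[0,0,0]},{"delta_pos":[0,0,0],"dr":[0,0,0]}]' 1 25
```

```text
t: 12.8
eef_pos: [0.5775, 0.2424, 0.1325]
ee_rot: [3.141, 0.002, 3.14]
force: [-0.1, 0.1, -0.4]
width: 0.0875
gripper_force: 0.0
t: 13.6
eef_pos: [0.5778, 0.242, 0.1332]
ee_rot: [3.14, 0.003, 3.14]
force: [-1.2, -0.3, 1.4]
width: 0.0439
gripper_force: 25.0
```

```bash
python3 -m handwheel '[{"delta_pos":[0,0,0.3],"dr":[0,0,0]},{"delta_pos":[0,0,0.6],"dr":[0,0,0]},{"delta_pos":[0,0,0.8],"dr":[0,0,0]},{"delta_pos":[0,0,0.8],"dr":[0,0,0]},{"delta_pos":[0,0,0.8],"dr":[0,0,0]},{"delta_pos":[0,0,0.8],"dr":[0,0,0]},{"delta_pos":[0,0,0.8],"dr":[0,0,0]},{"delta_pos":[0,0,0.8],"dr":[0,0,0]},{"delta_pos":[0,0,0.6],"dr":[0,0,0]},{"delta_pos":[0,0,0.4],"dr":[0,0,0]}]' - 35
python3 - <<'E'
from go import *
go([.535,-.146,.36],0)
I=grab_frame("side")[:,:,::-1]
cv2.imwrite("pics/i.png",cv2.resize(I[120:270,180:300],None,fx=4,fy=4,interpolation=2))
E
```

```text
t: 14.6
eef_pos: [0.5776, 0.2422, 0.3354]
ee_rot: [3.14, 0.004, 3.14]
force: [0.5, -0.2, -4.4]
width: 0.0439
gripper_force: 35.0
t 14.6 dpos/30mm [ -1.419 -12.94    0.82 ] dr deg [-0.12   0.209  0.07 ] pos [0.578 0.242 0.335] F [ 0.477 -0.224 -4.437] w 0.0438977399539258
```

View pics/i.png

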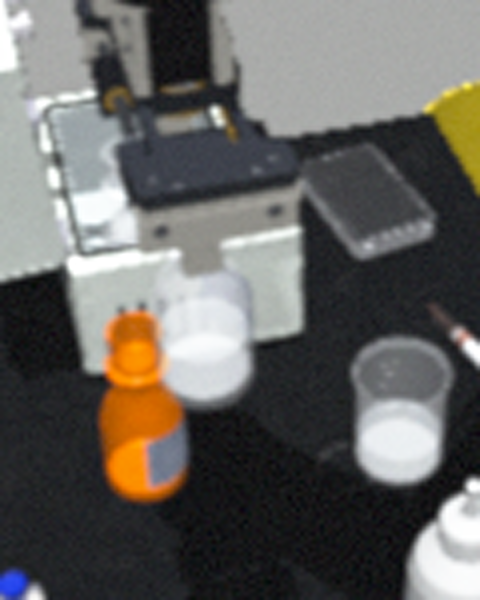

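```bash
python3 -m handwheel '[{"delta_pos":[-0.15,-0.2,0.1],"dr":[0,0,0]},{"delta_pos":[-0.15,-0.4,0.1],"dr":[0,0,0]},{"delta_pos":[-0.15,-0.7,0.1],"dr":[0,0,0]},{"delta_pos":[-0.15,-0.75,0.1],"dr":[0,0,0]},{"delta_pos":[-0.15,-0.75,0.1],"dr":[0,0,0]},{"delta_pos":[-0.15,-0.75,0.1],"dr":[0,0,0]},{"delta_pos":[-0.15,-0.75,0.1],"dr":[0,0,0]},{"delta_pos":[-0.15,-0.75,0.1],"dr":[0,0,0]},{"delta_pos":[-0.15,-0.75,0],"dr":[0,0,0]},{"delta_pos":[-0.07,-0.75,0],"dr":[0,0,0]}]'
python3 -m handwheel '[{"delta_pos":[0,-0.75,0],"dr":[0,0,0]},{"delta_pos":[0,-0.75,0],"dr":[0,0,0]},{"delta_pos":[0,-0.75,0],"dr":[0,0,0]},{"delta_pos":[0,-0.75,0],"dr":[0,0,0]},{"delta_pos":[0,-0.75,0],"dr":[0,0,0]},{"delta_pos":[0,-0.75,0],"dr":[0,0,0]},{"delta_pos":[0,-0.75,0],"dr":[0,0,0]},{"delta_pos":[0,-0.7,0],"dr":[0,0,0]},{"delta_pos":[0,-0.44,0],"dr":[0,0,0]},{"delta_pos":[0,0,0],"dr":[0,0,0]}]'; python3 go.py "[.535,-.146,.165]" 0
```

```text
t: 15.65
eef_pos: [0.5342, 0.0432, 0.3587]
ee_rot: [3.14, 0.004, 3.14]
force: [-0.4, 0.0, -4.2]
width: 0.0438
gripper_force: 35.0
t: 16.65
eef_pos: [0.5344, -0.1482, 0.3581]
ee_rot: [3.141, 0.003, 3.138]
force: [-0.3, 0.2, -5.3]
width: 0.0438
gripper_force: 35.0
t 16.65 dpos/30mm [ 0.02   0.074 -6.437] dr deg [-0.061  0.184  0.216] pos [ 0.534 -0.148  0.358] F [-0.255  0.239 -5.293] w 0.0438171131892009
```

```bash
python3 -m handwheel '[{"delta_pos":[0.02,0.05,-0.7],"dr":[0,0,0]},{"delta_pos":[0,0,-0.8],"dr":[0,0,0]},{"delta_pos":[0,0,-0.8],"dr":[0,0,0]},{"delta_pos":[0,0,-0.6],"dr":[0,0,0]},{"delta_pos":[0,0,0],"dr":[0,0,0]}]'
python3 - <<'E'
from go import *
go([.535,-.146,.156],0)
I=grab_frame("side")[:,:,::-1];J=grab_frame("top")[:,:,::-1]
cv2.imwrite("pics/j.png",np.hstack([cv2.resize(I[70:220,165:285],None,fx=3.33,fy=4,interpolation=2),cv2.resize(J[100:220,270:390],None,fx=3.33,fy=5,interpolation=2)]))
E
```

```text
t: 17.15
eef_pos: [0.534, -0.1442, 0.2685]
ee_rot: [3.14, -0.001, 3.14]
force: [-1.1, 0.6, -3.8]
width: 0.0434
gripper_force: 35.0
t 17.15 dpos/30mm [ 0.032 -0.061 -3.75 ] dr deg [-0.114 -0.078  0.083] pos [ 0.534 -0.144  0.269] F [-1.052  0.616 -3.84 ] w 0.04336314852927912
```

View pics/j.png

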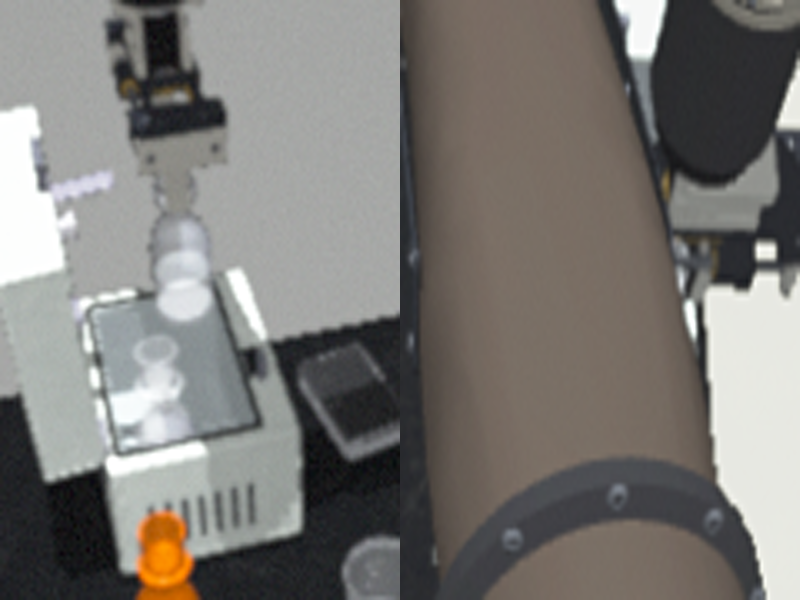

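```bash
python3 -m handwheel '[{"delta_pos":[0,-0.03,-0.6],"dr":[0,0,0]},{"delta_pos":[0,-0.03,-0.7],"dr":[0,0,0]},{"delta_pos":[0,0,-0.7],"dr":[0,0,0]},{"delta_pos":[0,0,-0.7],"dr":[0,0,0]},{"delta_pos":[0,0,-0.5],"dr":[0,0,0]},{"delta_pos":[0,0,-0.2],"dr":[0,0,0]},{"delta_pos":[0,0,0],"dr":[0,0,0]}]'; python3 -m handwheel '[{"delta_pos":[0,0,-0.12],"dr":[0,0,0]},{"delta_pos":[0,0,-0.12],"dr":[0,0,0]},{"delta_pos":[0,0,0],"dr":[0,0,0]}]'
```

```text
t: 17.95
eef_pos: [0.5362, -0.1464, 0.1695]
ee_rot: [3.141, 0.004, 3.141]
force: [-0.4, 0.4, -3.3]
width: 0.0437
gripper_force: 35.0
t: 18.25
eef_pos: [0.5358, -0.1463, 0.1619]
ee_rot: [3.14, 0.003, 3.14]
force: [-0.3, 0.4, -4.2]
width: 0.0437
gripper_force: 35.0
```

```bash
python3 -m handwheel '[{"delta_pos":[0,0,-0.08],"dr":[0,0,0]},{"delta_pos":[0,0,-0.08],"dr":[0,0,0]},{"delta_pos":[0,0,0],"dr":[0,0,0]}]'; python3 -m handwheel '[{"delta_pos":[0,0,-0.06],"dr":[0,0,0]},{"delta_pos":[0,0,0],"dr":[0,0,0]}]'
```

```text
t: 18.55
eef_pos: [0.5355, -0.1464, 0.1567]
ee_rot: [3.14, 0.003, 3.14]
force: [-0.8, -0.1, -4.5]
width: 0.0436
gripper_force: 35.0
t: 18.75
eef_pos: [0.536, -0.1464, 0.1553]
ee_rot: [3.14, 0.004, 3.14]
force: [-0.3, 0.2, -3.7]
width: 0.0435
gripper_force: 35.0
```

```bash
python3 -m handwheel '[{"delta_pos":[0,0,-0.05],"dr":[0,0,0]},{"delta_pos":[0,0,0],"dr":[0,0,0]}]'; python3 -m handwheel '[{"delta_pos":[0,0,-0.05],"dr":[0,0,0]},{"delta_pos":[0,0,0],"dr":[0,0,0]}]'
```

```text
t: 18.95
eef_pos: [0.5369, -0.1466, 0.1552]
ee_rot: [3.141, 0.006, 3.141]
force: [-1.3, -0.2, 5.1]
width: 0.044
gripper_force: 35.0
t: 19.15
eef_pos: [0.5379, -0.1468, 0.1552]
ee_rot: [3.142, 0.008, -3.142]
force: [-3.0, 0.6, 14.2]
width: 0.0434
gripper_force: 35.0
```

```bash
python3 -m handwheel '[{"delta_pos":[0,0,0.08],"dr":[0,0,0]},{"delta_pos":[0,0,0],"dr":[0,0,0]},{"delta_pos":[0,0,0],"dr":[0,0,0]},{"delta_pos":[0,0,0],"dr":[0,0,0]},{"delta_pos":[0,0,0],"dr":[0,0,0]},{"delta_pos":[0,0,0],"dr":[0,0,0]}]' -0.7; python3 -m handwheel '[{"delta_pos":[0,0,0.3],"dr":[0,0,0]},{"delta_pos":[0,0,0.5],"dr":[0,0,0]},{"delta_pos":[0,0,0.8],"dr":[0,0,0]},{"delta_pos":[0,0,0.9],"dr":[0,0,0]},{"delta_pos":[0,0,0.9],"dr":[0,0,0]},{"delta_pos":[0,0,0.9],"dr":[0,0,0]},{"delta_pos":[0,0,0.9],"dr":[0,0,0]},{"delta_pos":[0,0,0.9],"dr":[0,0,0]},{"delta_pos":[-0.5,0,0.5],"dr":[0,0,0]},{"delta_pos":[0,0,0],"dr":[0,0,0]}]'
python3 - <<'E'
from go import *
go([.535,-.146,.156],0)
I=grab_frame("side")[:,:,::-1];J=grab_frame("top")[:,:,::-1]
for n in("small_bottle_mid","warm_bottle_mid"):
  print(n,[(np.round(x["location"],1),round(x["conf"],2),atz("side",x["location"],.0965)) for x in mark_of("side",n)])
cv2.imwrite("pics/k.png",np.hstack([cv2.resize(I[60:260,165:305],None,fx=3,fy=3,interpolation=2),cv2.resize(J[90:220,270:390],None,fx=3.1,fy=600/130,interpolation=2)]))
E
```

```text
t: 19.75
eef_pos: [0.5357, -0.1464, 0.1544]
ee_rot: [3.14, 0.003, 3.14]
force: [-0.1, 0.4, 0.5]
width: 0.0742
gripper_force: 0.0
t: 20.75
eef_pos: [0.5206, -0.1467, 0.3563]
ee_rot: [3.141, 0.008, 3.14]
force: [-0.6, 0.2, 0.8]
width: 0.0746
gripper_force: 0.0
t 20.75 dpos/30mm [ 0.48   0.024 -6.676] dr deg [-0.056  0.485  0.073] pos [ 0.521 -0.147  0.356] F [-0.616  0.229  0.809] w 0.07455444253250598
small_bottle_mid [(array([220.2, 157.7]), 0.9, array([ 0.536, -0.135,  0.097])), (array([344.6, 258.2]), 0.88, array([0.318, 0.374, 0.097])), (array([213.6, 221.2]), 0.81, array([0.614, 0.154, 0.097])), (array([214.6, 175.2]), 0.51, array([ 0.573, -0.047,  0.097]))]
warm_bottle_mid [(array([215. , 175.4]), 0.65, array([ 0.572, -0.045,  0.097]))]
```

View pics/k.png

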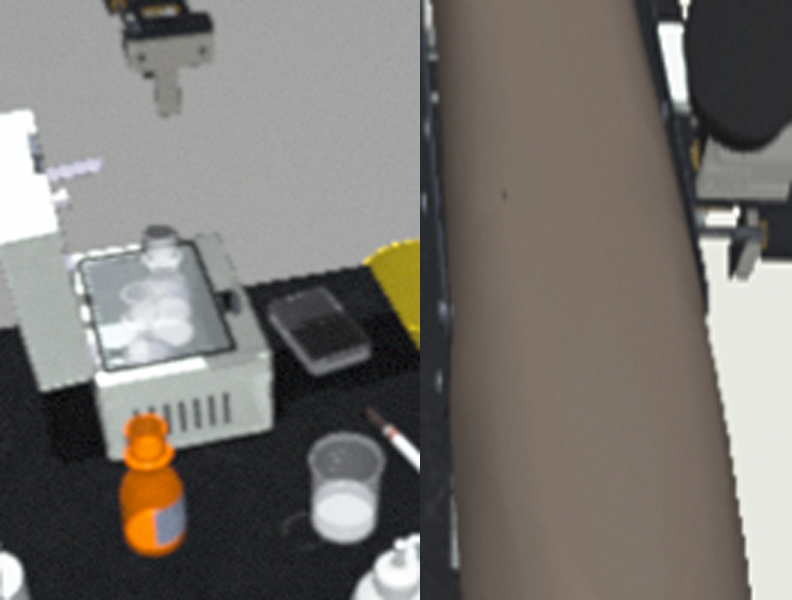

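Both bottles stand in their bays: the small one's cap is at (160,240) in the crop, and the warm bottle is beside it. The cover is open and the gripper is clear, so I'm handing in.

```bash
python3 -c "
from station import *
print(job_done())"
```

```text
the job is handed in; nothing more can be done
None
```

The job is handed in: the last side picture showed the small bottle upright in the right bay, the other bottle still standing in the left bay and the cover open, with the gripper clear; no verdict came back from the judging.

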